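# Back off a ratchet hold-down and rack the grooved block

## Task

Free the cream block from the ratchet hold-down: lift the red pawl well out of the teeth, then turn the ratchet wheel backwards by about a fifth of a turn or more (clockwise seen from above; never force it against the pawl), and leave the pawl up and the yellow arm swung clear. Set the block down on the black rubber mat and let go, then take it again by its ends and gently lower it, upright, groove on the rib, fully down into the empty middle pocket of the blue tray. Do not drop the block or disturb the spray bottle, the jar or the grey scrap block.

Things in the scene. Friction and masses are not known exactly. Their poses are not given: they have to be found in the camera images.
- holddown: Ratchet hold-down bolted to the bench: blue bed plate 190 x 310 x 12 mm. Origin on the bench under the vertical wheel axis, z up. The block's nest is centred 125 mm along its +y, the pawl is on its -y side. Steel ratchet wheel, radius 60 mm, with ten sawteeth standing on its top face (tips at z = 52 mm).
- clamp_foot (a point): Underside of the rubber foot of the yellow clamp arm, 125 mm from the wheel axis, z = 54.5 mm. The arm (26 mm wide, z 63 to 73 mm, reaching 137 mm from the axis) turns with the wheel; at the start the foot stands 2.5 mm above the block and traps it.
- nest (a point): Top of the nest's rubber seat, 20 mm above the bench (bed plate 8 mm lower), axes as the bed's. Aluminium fences (36 mm wide, 6 mm thick, tops 6 mm above the block) stand 2 mm from the block's +y and -y ends, so here the block can be taken only across its 40 mm, along x, where both sides are free.
- wheel_grip (a point): Centre of the black upright grip bar on the wheel axis, 105 mm above the bench: 70 mm long, 16 mm thick, 34 mm tall. Its y axis runs along the bar and the clamp arm, from the wheel axis towards the arm's foot. It turns with the wheel.
- wheel (a joint): Wheel angle in rad: 0 = arm along the bed's +y over the block, growing as the wheel turns backwards (clockwise from above), which swings the arm towards the bed's +x; end stop at 1.7. Starts at 0 to 0.12; with the pawl down it locks at about 0.15. Stiff (0.12 N m friction): stays where left.
- pawl (a joint): Pawl lift angle in rad: 0 = down between the teeth, up to 1.6 (almost upright). The nose is clear of the teeth from about 0.2. Stiff hinge (0.08 N m friction): the pawl stays where it is left.
- pawl_pin (a point): Grasp point on the pawl's red round pin, 12 mm diameter, 60 mm long, lying along the bed's y and reaching beyond the wheel. With the pawl down this point is 94 mm from the wheel axis towards the bed's -y, 4 mm to its -x, z = 66 mm. Pinched from above, the pin turns between the fingers as the pawl swings up.
- pawl_hinge (a point): Point on the pawl's level hinge axis, which runs along the bed's y: 75 mm to -x and 52 mm to -y of the wheel axis, z = 66 mm; axes as the bed's. The pin's centre line is 71 mm from this axis, towards the bed's +x with the pawl down, and swings up and back over the hinge as it lifts.
- block_mid (a point): Centre (half-way up) of the cream block, 40 mm (its x) x 60 mm (its y) x 32 mm tall (its z), about 0.15 kg. An upright groove 13 mm wide, 6 mm deep runs the full height of its +x side, centred 19 mm towards its +y end, marked by an orange patch on top. Starts in the nest, its axes along the bed's.
- block: The same cream block; origin at the centre of its underside, 16 mm below block_mid, same axes.
- tray: Blue tray fixed to the bench, floor 172 x 104 mm, 6 mm thick; origin under its centre. Cream blocks fixed in its two outer pockets (at x = -54 and +54 mm) are part of it; the middle pocket is empty and open at its two y ends.
- pocket (a point): Floor centre of the middle pocket, 6 mm above the bench, axes as the tray's. Walls 52 mm long along y at x = -22 and +22 mm rise 40 mm, 8 mm above a seated block, so it is held by its y ends. On the +x wall an orange rib, 9 mm wide, 6 mm proud, full height, at y = +19 mm. Block axes go along these, groove on rib, 2 mm play; seated centre 16 mm up.
- mat: Black rubber mat, 100 x 100 x 3 mm, fixed and empty; origin under its centre.
- spray_mid (a point): Green spray bottle, 190 mm tall, 68 mm across; point on its axis 90 mm up. Bystander.
- jar_mid (a point): Clear jar with black cap, 85 mm tall, 64 mm across; its centre. Bystander.
- scrap_mid (a point): Plain grey scrap block 45 x 70 x 30 mm; its centre. Bystander.
Things that resemble listed ones, but are neither listed nor needed, are in the scene too. Leave any purple or turquoise look-alike of the tray alone.

How it is judged:
On the way, in this order (a step that is already met when the one before it is completed fails the run):
1. the pawl is lifted clear of the teeth (above 0.35 rad) (value of joint pawl above 0.35 rad), for 0.1 s.
2. with the pawl up, the wheel is turned backwards (above 1.0 rad) (value of joint wheel above 1 rad and value of joint pawl above 0.3 rad), for 0.1 s.
3. the block stands on the rubber mat, let go (horizontal distance between block_mid and mat below 0.06 m and height (world z) of block_mid below 0.025 m and contact force between the fingers and block below 0.1 N), for 0.2 s.
At the end, for the whole second after the job is handed in: Cream block upright, at rest, groove on the rib, fully down in the tray's middle pocket (within 5 mm of its centre, 2.5 mm of seated height, 0.12 rad); pawl still lifted (above 0.3 rad); wheel still backed off (above 0.95 rad) (horizontal distance between block_mid and pocket below 0.005 m and angle between the x axis of block_mid and the x axis of pocket, either way round below 0.12 rad and z of block_mid in the frame of pocket between 0.013 and 0.0185 m and angle between block_mid's own z axis and vertical below 0.08 rad and linear speed of block below 0.02 m/s and value of joint pawl above 0.3 rad and value of joint wheel above 0.95 rad); the robot touches nothing.
It fails at once if the wheel is forced backwards against the lowered pawl (value of joint wheel above 0.3 rad and value of joint pawl below 0.12 rad).
It fails at once if the block is dropped (falls freely faster than 0.4 m/s) (linear speed of block above 0.4 m/s and contact force between the fingers and block below 0.05 N).
It fails at once if the spray bottle, the jar or the grey scrap block is moved more than 40 mm (distance of any of spray_mid, jar_mid, scrap_mid from where it was at the start of the episode above 0.04 m).
It also fails if it takes over 72 s, if anything falls off the work surface, if the arm or the gripper's body presses on something with over 40 N, if the wrist force passes 120 N, or if a joint passes its speed limit or range.

## Robot

A 6-joint arm with a two-finger parallel gripper is mounted at the origin on the work surface. World frame = base frame: x ahead of the robot, y to its left, z up, the work surface at z = 0. Lengths are in m, angles in rad, forces in N, time in s.
With the tool pointing down it reaches from about 0.325 to 0.9 m from the base axis. Payload 6.1 kg.
Tool frame: the origin (TCP) lies midway between the tips of the shut fingers; the grasp point (between the pads) lies 19 mm behind it; z points along the fingers, y is the line along which they close (so a half turn about z gives the same grasp; the last joint's range is limited). The gripper opens to 87 mm and grips with 3 to 60 N. Pads are 19 mm wide; open, the fingers measure 117 mm over their backs; the gripper's body (75 mm by 190 mm) begins 51 mm behind the grasp point.
Start: joints at [1.029, 0.22, 1.526, -0, 1.395, -0.126], TCP at [0.252, 0.572, 0.223] pointing down, gripper open.
Joint ranges: [-2.98, 2.98], [-0.91, 2.08], [0.09, 2.57], [-1.24, 4.39], [0.2, 2.65], [-2.68, 2.68]. Speed limits (rad/s): [2.57, 2.57, 3.01, 3.14, 3.14, 3.14].

## Interface

Orientations are given as a 3x3 rotation matrix whose columns are the frame's x, y, z axes.
In Python, from plant import * gives the robot as it stands.
- The arm moves only by the tool arm_command, never from a script. Its argument "moves" is a list that holds one entry, the list of rows, each a list of 7 numbers: the shift along the tool's x, y, z each as a share of 250 mm, from -1 to 1, then the turn, a rotation vector about the tool's x, y, z each as a share of 120 degrees, from -1 to 1, then the closure in counts, from 0 (fully open) to 255 (shut). In form: [[[tx, ty, tz, ax, ay, az, claw], ...]]. A call has exactly 8 rows; each row is the pose to reach, as a shift and turn from the pose commanded when the call began, along the tool's axes at that moment; what a row does not reach only later rows make up. A row lasts 1/10 s, in which the tool goes at most 50 mm and 8.59 degrees, less where a joint would pass 70% of its speed; a pose out of reach is approached as far as the arm can. A call with a number of a shift or a turn outside -1 to 1 is refused whole. A call with a gripper value outside its range is refused whole. The fingers move at their own pace and stop on an object; "force" is the grip in N (left out, the last holds). Time passes only in rows, so rows that repeat a pose let the fingers close, or fill a call up. It gives the time, the measured TCP pose, the force, the opening and the grip force at its end, in the units of the state.
- get_state(): the state, without advancing time (a new reading comes with each control period).
- snapshot(name): name is "scene" or "top" or "wrist"; returns (picture, depth): 480x640x3 uint8, red, green, blue; 480x640 float32, m along the optical axis (not along the pixel's ray), 0 where there is no reading.
- camera_params(name): a dict with "fov_y" (degrees; the focal length in pixels is half the picture's height over the tangent of half this angle, whatever the lens; pixels are square), "cx", "cy" (the principal point, pixels), "world_to_cam" (4x4, takes a point from world to camera coordinates); the wrist camera has in their place "mount" (4x4, takes a point from camera to tool coordinates, whose origin is the TCP and whose axes are the flange's). Camera axes: x right, y down, z forward; pixel columns grow to the right and rows downward; lengths in m; the calibration is good to about 2 mm. The wrist camera is an equidistant fisheye: a pixel r from the principal point sees the ray r / f radians off the axis. A picture is of the moment at which its call begins: read the wrist's pose just before it. camera_params takes no time and is no camera call.
- sign_off(): hands the job in; it is judged then, once.
The state is a dict: "time": time; "joint_positions": joint angles; "qvel": joint speeds; "joint_torque": joint torques, N m; "ee_pos": TCP position; "ee_rot": TCP orientation; "force": force on the tool from outside, world axes, zero at the start; "moment": the same for the moment, N m; "gripper_width": finger opening in m; "finger_force": force on a finger pad.
Only numpy, scipy, OpenCV 4.12 (cv2) and the standard library are available. Lean on these libraries where they do the work, as an engineer would, in place of code of your own. Each camera call takes 0.05 s, during which the arm holds its last target. There are 200 camera calls.

## Working session

There is one attempt and no reset: what is moved stays moved. The work goes in short steps, Python scripts to look and compute and a tool call to move; the robot and the scene stay as the last step left them, time stands still between calls to the robot, and variables do not carry over. Pictures are saved under pics/ and viewed, at most 10 in all, crops included, and the job is handed in when it is done.

Besides the shell and the picture viewer there is one more tool, called after "Call:" by a JSON object that holds its "method" and its "body", one argument or row to a line. arm_command: Moves the arm, as the interface text tells. Shift numbers are shares of 250 mm and turn numbers shares of 120 degrees, none past 1 either way. Its arguments: {"type":"object","properties":{"moves":{"type":"array"},"force":{"type":"number"}},"required":["moves"]}

```bash
ls; mkdir -p pics; cat > h.py <<'E'
from plant import *
import numpy as np, cv2
def save(name, img): cv2.imwrite('pics/'+name, cv2.cvtColor(img, cv2.COLOR_RGB2BGR))
def cloud(name):
    im,d=snapshot(name); c=camera_params(name); f=240/np.tan(np.radians(c['fov_y']/2))
    v,u=np.mgrid[0:480,0:640]
    P=np.stack([(u-c['cx'])/f*d,(v-c['cy'])/f*d,d,np.ones_like(d)],-1)
    W=P@np.linalg.inv(np.array(c['world_to_cam'])).T
    return im,d,W[...,:3]
E
python3 - <<'E'
from h import *
for n in ('scene','top'):
    im,d,W=cloud(n); save(n+'0.png',im); np.savez(n+'0.npz',im=im,d=d,W=W)
    c=camera_params(n); print(n,c['fov_y'],c['cx'],c['cy'],np.round(np.linalg.inv(c['world_to_cam']),3).tolist())
print(camera_params('wrist'))
s=get_state();print(s['time'],s['ee_pos'],np.round(s['ee_rot'],3),s['gripper_width'],s['force'])
E
```

```text
pics
scene 57.63907684168257 315.60355643552873 250.10543987433658 [[-0.466, 0.527, -0.711, 1.139], [0.885, 0.269, -0.381, 0.308], [-0.009, -0.806, -0.591, 0.618], [0.0, 0.0, 0.0, 1.0]]
top 43.951670944826276 316.06384727210036 236.1104824451314 [[0.02, -0.977, 0.214, 0.302], [-1.0, -0.019, 0.007, -0.019], [-0.003, -0.214, -0.977, 1.191], [0.0, 0.0, 0.0, 1.0]]
{'fov_y': 65.70646984690485, 'cx': 313.7774036360912, 'cy': 231.26129102796855, 'mount': array([[ 4.51268047e-05, -9.58808616e-01, -2.84052874e-01,
         7.84476310e-02],
       [ 9.99997718e-01,  6.49941877e-04, -2.03498441e-03,
         8.61850730e-05],
       [ 2.13577844e-03, -2.84052134e-01,  9.58806458e-01,
        -1.61675712e-01],
       [ 0.00000000e+00,  0.00000000e+00,  0.00000000e+00,
         1.00000000e+00]])}
0.1 [0.25218044 0.57125173 0.22154688] [[-0.915  0.404 -0.001]
 [ 0.404  0.915 -0.002]
 [ 0.    -0.002 -1.   ]] 0.08717614600292371 [-1.02432473 -0.23383144 -0.54817205]
```

View pics/top0.png

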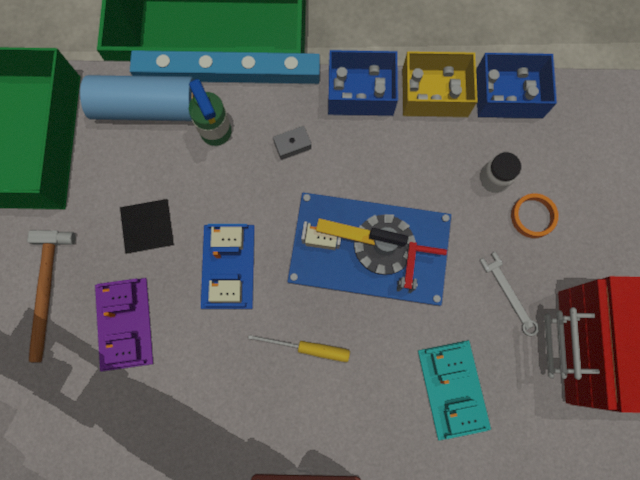

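View pics/scene0.png

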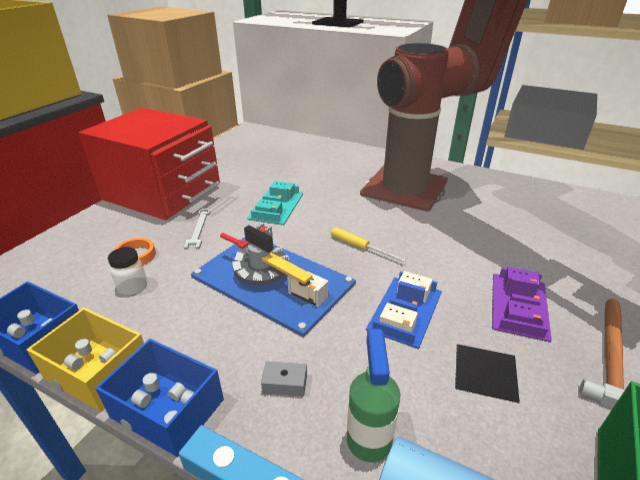

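The top view shows the hold-down centred near (372,248) with the nest on its left and the red pawl pin at about (432,250). The blue tray is at (228,266), the mat at (147,226), the spray bottle at (210,120), the scrap block at (292,142) and the jar at (503,168). Next I measure these.

```bash
cat > m.py <<'E'
from h import *
z=np.load('top0.npz'); im,W=z['im'],z['W']
hsv=cv2.cvtColor(im,cv2.COLOR_RGB2HSV); H,S,V=[hsv[...,i].astype(int) for i in range(3)]
def comp(m,box):
    u0,v0,u1,v1=box; k=np.zeros(m.shape,bool);k[v0:v1,u0:u1]=m[v0:v1,u0:u1]
    return k
def rect(k,n,zr=(-.01,.3)):
    P=W[k]; P=P[(P[:,2]>zr[0])&(P[:,2]<zr[1])]
    r=cv2.minAreaRect((P[:,:2]*1000).astype(np.float32)); print(n,len(P),'c',np.round(r[0],1),'s',np.round(r[1],1),'a',round(r[2],1),'z',np.round(np.percentile(P[:,2],[5,50,95]),3))
blue=(H>100)&(H<118)&(S>120)
rect(comp(blue,(280,185,460,310)),'bed',(0.003,.022))
rect(comp(blue,(195,218,262,315)),'tray',(-.003,.013))
rect(comp(blue,(195,218,262,315)),'tray all')
rect(comp(V<45,(110,190,185,260)),'mat',(-.01,.01))
yel=(H>18)&(H<32)&(S>150)
rect(comp(yel,(305,210,380,250)),'arm',(.06,.085))
red=((H<8)|(H>172))&(S>150)
rect(comp(red,(413,240,450,262)),'pin',(.055,.09))
rect(comp(red,(400,240,450,295)),'pawl',(.04,.09))
rect(comp(V<50,(365,225,412,250)),'grip',(.1,.135))
org=(H>5)&(H<18)&(S>150)
for b in((200,215,262,315),(298,215,345,255)):
    n,l,st,ce=cv2.connectedComponentsWithStats(comp(org,b).astype(np.uint8))
    for i in range(1,n):
        if st[i,4]>3: print('orange',ce[i],st[i,4],np.median(W[l==i],0))
cr=(S<90)&(V>150)
for n,b in(('cr up',(205,222,245,252)),('cr low',(205,275,245,306)),('nestblk',(298,222,340,250)),('spray',(190,80,235,150)),('scrap',(270,125,315,160))):
    rect(comp(cr if 'r' in n and n[0]=='c' or n=='nestblk' else V>0,b),n,(.02,.2))
E
python3 m.py; python3 -c "
import cv2
a=cv2.imread('pics/top0.png')
x=cv2.resize(a[180:320,190:460],(800,415),interpolation=cv2.INTER_CUBIC);cv2.imwrite('pics/c1.png',x)"
```

```text
bed 8806 c [ 538.8 -120.7] s [308.2 190.3] a 82.5 z [0.009 0.013 0.017]
tray 2150 c [496.6 166.9] s [170.8 104.4] a 1.1 z [0.003 0.007 0.011]
tray all 2795 c [496.6 166.9] s [170.8 104.4] a 1.1 z [0.003 0.008 0.047]
mat 2179 c [577.3 338. ] s [99.1 99.4] a 12.3 z [-0.     0.004  0.008]
arm 709 c [557.1 -69.5] s [115.2  26.3] a 77.6 z [0.07  0.074 0.077]
pin 215 c [ 519.4 -229.5] s [64.  35.6] a 89.2 z [0.068 0.071 0.075]
pawl 482 c [ 489.5 -218.6] s [70.7 89.1] a 78.9 z [0.067 0.071 0.075]
grip 395 c [ 540.2 -145.6] s [67.5 17.9] a 78.0 z [0.105 0.122 0.125]
orange [216.08333333 230.33333333] 12 [0.56212806 0.18751223 0.03901844]
orange [216.38461538 254.30769231] 26 [0.51300333 0.18386798 0.04315816]
orange [214.16666667 284.33333333] 12 [0.45473576 0.18536662 0.03952159]
orange [313.         227.33333333] 9 [ 0.5688166  -0.00717607  0.05392401]
cr up 488 c [551.3 167.9] s [37.8 58.5] a 1.3 z [0.035 0.039 0.042]
cr low 534 c [442.7 165.8] s [38.  59.3] a 1.2 z [0.035 0.039 0.042]
nestblk 333 c [546.4 -16.5] s [76.6 34.9] a 63.7 z [0.049 0.053 0.059]
spray 1776 c [801.3 221.6] s [141.5  68.2] a 44.8 z [0.036 0.127 0.193]
scrap 736 c [757.1  41.9] s [47.  70.2] a 22.2 z [0.025 0.03  0.034]
```

View pics/c1.png

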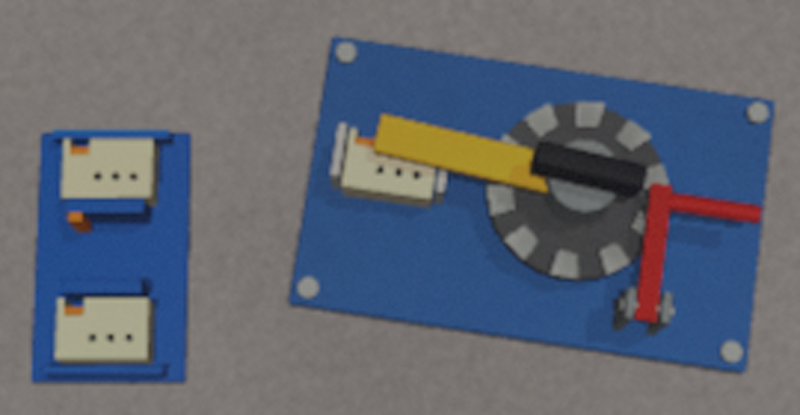

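The crop puts the pocket rib (orange) at crop (78,218), on the upper-left wall, so tray +x is roughly world +x. The hold-down's bed yaw is about −7.5° and the arm is over the block. I'll head for the pin.

Call:
{"method": "arm_command", "body": {
  "moves": [
    [[-0.85,-0.94,0,0,0,0.31,0],[-0.85,-0.94,0,0,0,0.31,0],[-0.85,-0.94,0,0,0,0.31,0],[-0.85,-0.94,0,0,0,0.31,0],[-0.85,-0.94,0,0,0,0.31,0],[-0.85,-0.94,0,0,0,0.31,0],[-0.85,-0.94,0,0,0,0.31,0],[-0.85,-0.94,0,0,0,0.31,0]]
  ]
}}

```text
time: 0.9
ee_pos: [0.3525, 0.2688, 0.2223]
ee_rot: [[-0.481, 0.877, 0.0], [0.877, 0.481, -0.001], [-0.001, -0.0, -1.0]]
force: [-0.3, 0.6, 0.2]
gripper_width: 0.087
finger_force: 0.0
```

```bash
cat >> h.py <<'E'
def go(x,y,z,yaw):
    """shares to reach TCP (x,y,z) m, tool down with tool-x yaw in degrees, from the measured pose"""
    from scipy.spatial.transform import Rotation as Ro
    s=get_state(); R=np.array(s['ee_rot']); p=np.array(s['ee_pos'])
    a=np.radians(yaw); X=np.array([np.cos(a),np.sin(a),0]); Z=np.array([0,0,-1.]); G=np.stack([X,np.cross(Z,X),Z],1)
    rv=Ro.from_matrix(R.T@G).as_rotvec(degrees=True)
    print('t',round(s['time'],2),'at',np.round(p,4),'yaw',round(np.degrees(np.arctan2(R[1,0],R[0,0])),2),'tilt',np.round(R[:2,2],4),'w',round(s['gripper_width'],4),'F',np.round(s['force'],1),'ff',s['finger_force'])
    print('go',np.round(R.T@(np.array([x,y,z])-p)/.25,3),np.round(rv/120,4))
E
python3 -c "
from h import *
go(.524,-.239,.2,82.5)"
```

```text
t 0.9 at [0.3525 0.2688 0.2223] yaw 118.75 tilt [ 0.0001 -0.0005] w 0.087 F [-0.3  0.6  0.2] ff 0.0
go [-2.111 -0.375  0.091] [0.000e+00 3.000e-04 3.021e-01]
```

Call:
{"method": "arm_command", "body": {
  "moves": [
    [[-1,-0.18,0,0,0,0.302,0],[-1,-0.18,0,0,0,0.302,0],[-1,-0.18,0,0,0,0.302,0],[-1,-0.18,0,0,0,0.302,0],[-1,-0.18,0,0,0,0.302,0],[-1,-0.18,0,0,0,0.302,0],[-1,-0.18,0,0,0,0.302,0],[-1,-0.18,0,0,0,0.302,0]]
  ]
}}

```text
time: 1.7
ee_pos: [0.4333, 0.0319, 0.2222]
ee_rot: [[0.125, 0.992, -0.001], [0.992, -0.125, 0.001], [0.001, -0.001, -1.0]]
force: [0.8, -0.1, 0.6]
gripper_width: 0.0872
finger_force: 0.0
```

Call:
{"method": "arm_command", "body": {
  "moves": [
    [[-1,0.5,0,0,0,0,0],[-1,0.5,0,0,0,0,0],[-1,0.5,0,0,0,0,0],[-1,0.5,0,0,0,0,0],[-1,0.5,0,0,0,0,0],[-1,0.5,0,0,0,0,0],[-1,0.5,0,0,0,0,0],[-1,0.5,0,0,0,0,0]]
  ]
}}

```text
time: 2.5
ee_pos: [0.5265, -0.2313, 0.2219]
ee_rot: [[0.125, 0.992, -0.001], [0.992, -0.125, 0.001], [0.001, -0.001, -1.0]]
force: [-1.0, 0.0, -1.3]
gripper_width: 0.0871
finger_force: 0.0
```

```bash
cat >> h.py <<'E'
def wrist():
    s=get_state(); im,d=snapshot('wrist'); c=camera_params('wrist'); f=240/np.tan(np.radians(c['fov_y']/2))
    v,u=np.mgrid[0:480,0:640]; a,b=u-c['cx'],v-c['cy']; r=np.hypot(a,b)+1e-9; t=r/f
    k=np.tan(t)/r
    P=np.stack([a*k*d,b*k*d,d,np.ones_like(d)],-1)@np.array(c['mount']).T
    return im,d,P[...,:3]@np.array(s['ee_rot']).T+np.array(s['ee_pos'])
def hsv(im):
    h=cv2.cvtColor(im,cv2.COLOR_RGB2HSV).astype(int); return h[...,0],h[...,1],h[...,2]
E
python3 - <<'E'
from h import *
go(.524,-.239,.2,82.5)
im,d,W=wrist(); save('w1.png',im); np.savez('w1.npz',im=im,W=W)
H,S,V=hsv(im)
red=((H<8)|(H>172))&(S>150)
for n,k in(('red',red&(W[...,2]>.055)&(W[...,2]<.09)),('blk',(V<50)&(W[...,2]>.105)&(W[...,2]<.135))):
    P=W[k]; r=cv2.minAreaRect((P[:,:2]*1000).astype(np.float32)); print(n,len(P),r,np.percentile(P[:,2],[5,50,95]))
E
```

```text
t 2.5 at [ 0.5265 -0.2313  0.2219] yaw 82.84 tilt [-0.001   0.0015] w 0.0871 F [-1.   0.  -1.3] ff 0.0
go [-0.032 -0.006  0.088] [-0.0006 -0.0006  0.0029]
red 2373 ((490.9563293457031, -219.69717407226562), (71.00582122802734, 88.75458526611328), 81.99629211425781) [0.06841467 0.06992409 0.07192988]
blk 875 ((540.3214721679688, -145.94398498535156), (67.77760314941406, 15.455135345458984), 77.77650451660156) [0.11974718 0.12126789 0.12256058]
```

View pics/w1.png

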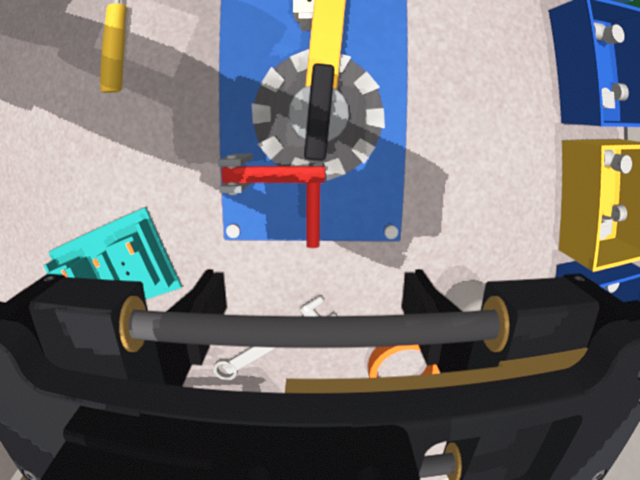

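The wrist view shows the red pin running from (313,183) to (313,246), the wheel centred near (318,110) and the grip bar along the arm. I'll measure the pin alone.

```bash
python3 - <<'E'
from h import *
z=np.load('w1.npz'); im,W=z['im'],z['W']; H,S,V=hsv(im)
red=((H<8)|(H>172))&(S>150); red[:190]=0; red[250:]=0;red[:,300:][:,30:]=0
P=W[red]; print(len(P),np.round(P.mean(0),4),np.percentile(P[:,2],[5,50,95]),[np.round(x,1) for x in cv2.minAreaRect((P[:,:2]*1000).astype(np.float32))])
go(.524,-.237,.049,82.5)
E
```

```text
695 [ 0.5245 -0.2336  0.0718] [0.06893631 0.0709025  0.07265732] [array([ 528.3, -206.9]), array([106.8,  10.4]), np.float64(82.5)]
t 2.55 at [ 0.5263 -0.2309  0.2221] yaw 82.88 tilt [-0.0009  0.0013] w 0.0866 F [ 0.3  1.  -1.3] ff 0.0
go [-0.026 -0.005  0.692] [-0.0005 -0.0006  0.0032]
```

Call:
{"method": "arm_command", "body": {
  "moves": [
    [[-0.026,-0.005,0.15,0,0,0.003,0],[-0.026,-0.005,0.3,0,0,0.003,0],[-0.026,-0.005,0.45,0,0,0.003,0],[-0.026,-0.005,0.6,0,0,0.003,0],[-0.026,-0.005,0.69,0,0,0.003,0],[-0.026,-0.005,0.69,0,0,0.003,255],[-0.026,-0.005,0.69,0,0,0.003,255],[-0.026,-0.005,0.69,0,0,0.003,255]]
  ],
  "force": 12
}}

```text
time: 3.35
ee_pos: [0.5256, -0.2396, 0.0524]
ee_rot: [[0.131, 0.991, 0.003], [0.991, -0.131, -0.002], [-0.001, 0.003, -1.0]]
force: [0.6, -0.9, 0.8]
gripper_width: 0.0703
finger_force: 0.0
```

Call:
{"method": "arm_command", "body": {
  "moves": [
    [[0,0,0,0,0,0,255],[0,0,0,0,0,0,255],[0,0,0,0,0,0,255],[0,0,0,0,0,0,255],[0,0,0,0,0,0,255],[0,0,0,0,0,0,255],[0,0,0,0,0,0,255],[0,0,0,0,0,0,255]]
  ]
}}

```text
time: 4.15
ee_pos: [0.5243, -0.2397, 0.05]
ee_rot: [[0.133, 0.991, 0.001], [0.991, -0.133, -0.0], [-0.0, 0.001, -1.0]]
force: [0.6, 0.4, -0.7]
gripper_width: 0.0116
finger_force: 12.0
```

Call:
{"method": "arm_command", "body": {
  "moves": [
    [[0,-0.003,-0.042,0,0,0,255],[0,-0.013,-0.084,0,0,0,255],[0,-0.028,-0.124,0,0,0,255],[0,-0.05,-0.16,0,0,0,255],[0,-0.076,-0.194,0,0,0,255],[0,-0.108,-0.223,0,0,0,255],[0,-0.143,-0.246,0,0,0,255],[0,-0.168,-0.259,0,0,0,255]]
  ]
}}

```text
time: 4.95
ee_pos: [0.4849, -0.2348, 0.1186]
ee_rot: [[0.133, 0.991, 0.007], [0.991, -0.133, -0.003], [-0.002, 0.008, -1.0]]
force: [5.1, 1.0, 6.3]
gripper_width: 0.0115
finger_force: 12.0
```

Call:
{"method": "arm_command", "body": {
  "moves": [
    [[0,0,0,0,0,0,255],[0,0,0,0,0,0,255],[0,0,0,0,0,0,150],[0,0,0,0,0,0,150],[0,0,0,0,0,0,150],[0,0,-0.12,0,0,0,150],[0,0,-0.24,0,0,0,150],[0,0,-0.36,0,0,0,150]]
  ]
}}

```text
time: 5.75
ee_pos: [0.4812, -0.2336, 0.2048]
ee_rot: [[0.133, 0.991, -0.003], [0.991, -0.133, 0.001], [0.001, -0.003, -1.0]]
force: [0.4, -0.9, -0.1]
gripper_width: 0.0356
finger_force: 0.0
```

```bash
python3 - <<'E'
from h import *
go(.5402,-.146,.2,77.7)
im,d,W=cloud('top'); H,S,V=hsv(im)
red=((H<8)|(H>172))&(S>150)&(W[...,2]>.03)&(W[...,2]<.16)&(abs(W[...,0]-.5)<.1)&(abs(W[...,1]+.2)<.12)
P=W[red]; print(len(P),np.round(np.percentile(P,[2,50,98],axis=0),3))
E
```

```text
t 5.75 at [ 0.4812 -0.2336  0.2048] yaw 82.37 tilt [-0.0027  0.0014] w 0.0356 F [ 0.4 -0.9 -0.1] ff 0.0
go [0.379 0.187 0.019] [-0.0014 -0.0004  0.0389]
1 [[ 0.482 -0.22   0.136]
 [ 0.482 -0.22   0.136]
 [ 0.482 -0.22   0.136]]
```

Call:
{"method": "arm_command", "body": {
  "moves": [
    [[0.2,0.1,0,0,0,0.02,150],[0.379,0.187,0,0,0,0.039,150],[0.379,0.187,0,0,0,0.039,150],[0.379,0.187,0.1,0,0,0.039,150],[0.379,0.187,0.2,0,0,0.039,150],[0.379,0.187,0.3,0,0,0.039,150],[0.379,0.187,0.4,0,0,0.039,150],[0.379,0.187,0.476,0,0,0.039,150]]
  ]
}}

```text
time: 6.6
ee_pos: [0.5401, -0.1467, 0.0871]
ee_rot: [[0.212, 0.977, -0.003], [0.977, -0.212, 0.0], [-0.0, -0.003, -1.0]]
force: [-62.2, 23.3, 155.2]
gripper_width: 0.0361
finger_force: 76.3
```

Call:
{"method": "arm_command", "body": {
  "moves": [
    [[0,0,0,0,0,0,150],[0,0,0,0,0,0,255],[0,0,0,0,0,0,255],[0,0,0,0,0,0,255],[0,0,0,0,0,0,255],[0,0,0,0,0,0,255],[0,0,0,0,0,0,255],[0,0,0,0,0,0,255]]
  ],
  "force": 30
}}

```text
time: 7.4
ee_pos: [0.5405, -0.1471, 0.0882]
ee_rot: [[0.213, 0.977, -0.002], [0.977, -0.213, -0.001], [-0.001, -0.001, -1.0]]
force: [-10.5, 2.8, 20.8]
gripper_width: 0.016
finger_force: 37.5
```

The fingertips hit the hub at z≈0.087 and the force was high (155 N). I'll open, raise 6 mm and re-grip.

Call:
{"method": "arm_command", "body": {
  "moves": [
    [[0,0,0,0,0,0,150],[0,0,-0.012,0,0,0,150],[0,0,-0.024,0,0,0,150],[0,0,-0.024,0,0,0,255],[0,0,-0.024,0,0,0,255],[0,0,-0.024,0,0,0,255],[0,0,-0.024,0,0,0,255],[0,0,-0.024,0,0,0,255]]
  ],
  "force": 30
}}

```text
time: 8.2
ee_pos: [0.5406, -0.1462, 0.0912]
ee_rot: [[0.213, 0.977, -0.001], [0.977, -0.213, 0.0], [0.0, -0.002, -1.0]]
force: [-2.0, 0.5, -1.0]
gripper_width: 0.0156
finger_force: 30.0
```

```bash
python3 - <<'E'
from h import *
go(.5402,-.146,.094,10)
im,d,W=cloud('scene'); save('s1.png',im[180:360,160:400])
E
```

```text
t 8.2 at [ 0.5406 -0.1462  0.0912] yaw 77.7 tilt [-0.0015  0.0004] w 0.0156 F [-2.   0.5 -1. ] ff 30.00112304929644
go [ 0.    -0.002 -0.011] [-7.000e-04  4.000e-04  5.641e-01]
```

View pics/s1.png

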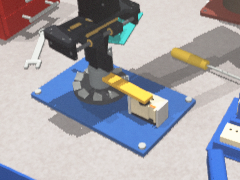

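Call:
{"method": "arm_command", "body": {
  "moves": [
    [[0,0,0,0,0,0.03,255],[0,0,0,0,0,0.08,255],[0,0,0,0,0,0.14,255],[0,0,0,0,0,0.2,255],[0,0,0,0,0,0.26,255],[0,0,0,0,0,0.32,255],[0,0,0,0,0,0.38,255],[0,0,0,0,0,0.44,255]]
  ]
}}

```text
time: 9.05
ee_pos: [0.54, -0.1457, 0.0913]
ee_rot: [[0.909, 0.417, -0.003], [0.417, -0.909, 0.001], [-0.002, -0.002, -1.0]]
force: [-4.7, 2.0, 1.7]
gripper_width: 0.0159
finger_force: 30.0
```

Call:
{"method": "arm_command", "body": {
  "moves": [
    [[0,0,0,0,0,0.06,255],[0,0,0,0,0,0.12,255],[0,0,0,0,0,0.17,255],[0,0,0,0,0,0.17,255],[0,0,0,0,0,0.17,255],[0,0,0,0,0,0.17,255],[0,0,0,0,0,0.17,150],[0,0,0,0,0,0.17,150]]
  ]
}}

```text
time: 9.85
ee_pos: [0.5417, -0.1465, 0.0919]
ee_rot: [[0.997, 0.079, 0.001], [0.079, -0.997, -0.0], [0.001, 0.0, -1.0]]
force: [-0.5, -0.9, 0.1]
gripper_width: 0.025
finger_force: 0.0
```

Call:
{"method": "arm_command", "body": {
  "moves": [
    [[0,0,0,0,0,0,150],[0,0,-0.1,0,0,0,150],[0,0,-0.2,0,0,0,150],[0,0,-0.3,0,0,0,150],[0,0,-0.4,0,0,0,150],[0,0,-0.5,0,0,0,0],[0,0,-0.5,0,0,0,0],[0,0,-0.5,0,0,0,0]]
  ]
}}

```text
time: 10.65
ee_pos: [0.5417, -0.1466, 0.2171]
ee_rot: [[0.997, 0.078, 0.001], [0.078, -0.997, -0.001], [0.001, 0.001, -1.0]]
force: [-0.5, -0.6, 0.4]
gripper_width: 0.0525
finger_force: 0.0
```

```bash
python3 - <<'E'
from h import *
go(.556,-.022,.2,82.5)
E
```

```text
t 10.65 at [ 0.5417 -0.1466  0.2171] yaw 4.49 tilt [ 0.0014 -0.0006] w 0.0525 F [-0.5 -0.6  0.4] ff 0.0
go [ 0.096 -0.492  0.068] [ 8.0e-04 -3.0e-04 -6.5e-01]
```

Call:
{"method": "arm_command", "body": {
  "moves": [
    [[0.053,-0.295,0,0,0,-0.07,0],[0.053,-0.295,0,0,0,-0.14,0],[0.053,-0.295,0,0,0,-0.21,0],[0.053,-0.295,0,0,0,-0.28,0],[0.053,-0.295,0,0,0,-0.35,0],[0.053,-0.295,0,0,0,-0.42,0],[0.053,-0.295,0,0,0,-0.49,0],[0.053,-0.295,0,0,0,-0.56,0]]
  ]
}}

```text
time: 11.45
ee_pos: [0.5477, -0.0715, 0.2145]
ee_rot: [[0.308, 0.951, -0.003], [0.951, -0.308, 0.001], [-0.0, -0.003, -1.0]]
force: [-1.2, 0.1, 0.1]
gripper_width: 0.0872
finger_force: 0.0
```

Call:
{"method": "arm_command", "body": {
  "moves": [
    [[0,0,0,0,0,-0.05,0],[0,0,0,0,0,-0.09,0],[0,0,0,0,0,-0.09,0],[0,0,0,0,0,-0.09,0],[0,0,0,0,0,-0.09,0],[0,0,0,0,0,-0.09,0],[0,0,0,0,0,-0.09,0],[0,0,0,0,0,-0.09,0]]
  ]
}}

```text
time: 12.25
ee_pos: [0.5487, -0.0718, 0.2168]
ee_rot: [[0.131, 0.991, 0.0], [0.991, -0.131, -0.0], [-0.0, 0.0, -1.0]]
force: [-0.3, 0.6, -0.1]
gripper_width: 0.0873
finger_force: 0.0
```

```bash
python3 - <<'E'
from h import *
im,d,W=wrist(); save('w2.png',im); np.savez('w2.npz',im=im,W=W); H,S,V=hsv(im)
cr=(S<110)&(V>150)&(H>15)&(H<35)&(abs(W[...,2]-.052)<.006)&(abs(W[...,0]-.556)<.05)&(abs(W[...,1]+.022)<.06)
cr=cv2.morphologyEx(cr.astype(np.uint8),cv2.MORPH_OPEN,np.ones((3,3)))>0
v,u=np.nonzero(cr);print(u.min(),u.max(),v.min(),v.max())
P=W[cr]; print(len(P),P.mean(0),cv2.minAreaRect((P[:,:2]*1000).astype(np.float32)))
org=(H>5)&(H<17)&(S>150)&(abs(W[...,2]-.052)<.008)&(abs(W[...,1]+.022)<.06); print('org',org.sum(),W[org].mean(0))
yel=(H>18)&(H<32)&(S>150)&(abs(W[...,2]-.073)<.008); P=W[yel]; print('arm',cv2.minAreaRect((P[:,:2]*1000).astype(np.float32)))
go(.556,-.022,.022,82.5)
E
```

```text
290 335 121 188
2805 [ 0.55322377 -0.02203993  0.05156784] ((553.686279296875, -21.396942138671875), (60.025150299072266, 39.780616760253906), 82.78977966308594)
org 10 [ 0.56909479 -0.00459536  0.05223942]
arm ((751.4374389648438, -165.3841552734375), (51.514617919921875, 389.389892578125), 78.02190399169922)
t 12.3 at [ 0.5487 -0.0718  0.2168] yaw 82.48 tilt [ 0.0001 -0.    ] w 0.0869 F [ 0.1  0.2 -1. ] ff 0.0
go [0.201 0.003 0.779] [ 0.      0.     -0.0001]
```

View pics/w2.png

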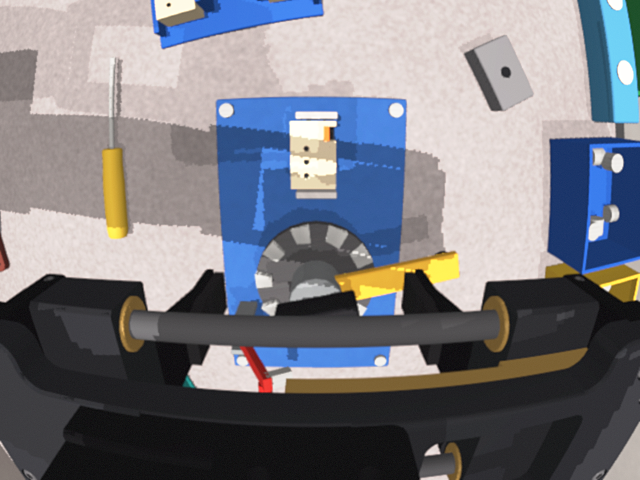

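Wheel is backed off, pawl up (red at (258,368)), block free at (315,155). I descend on it.

Call:
{"method": "arm_command", "body": {
  "moves": [
    [[0.15,-0.002,0,0,0,0,0],[0.201,-0.004,0.1,0,0,0,0],[0.201,-0.004,0.25,0,0,0,0],[0.201,-0.004,0.4,0,0,0,0],[0.201,-0.004,0.53,0,0,0,0],[0.201,-0.004,0.64,0,0,0,0],[0.201,-0.004,0.72,0,0,0,0],[0.201,-0.004,0.77,0,0,0,0]]
  ]
}}

```text
time: 13.1
ee_pos: [0.5531, -0.0217, 0.0223]
ee_rot: [[0.131, 0.991, -0.003], [0.991, -0.131, 0.0], [0.0, -0.003, -1.0]]
force: [0.4, 0.2, 0.1]
gripper_width: 0.087
finger_force: 0.0
```

Call:
{"method": "arm_command", "body": {
  "moves": [
    [[0,0,0,0,0,0,0],[0,0,0,0,0,0,60],[0,0,0,0,0,0,255],[0,0,0,0,0,0,255],[0,0,0,0,0,0,255],[0,0,0,0,0,0,255],[0,0,0,0,0,0,255],[0,0,0,0,0,0,255]]
  ],
  "force": 25
}}

```text
time: 13.9
ee_pos: [0.5543, -0.0219, 0.0244]
ee_rot: [[0.131, 0.991, 0.0], [0.991, -0.131, -0.0], [-0.0, 0.0, -1.0]]
force: [0.2, -0.1, 1.4]
gripper_width: 0.0396
finger_force: 25.0
```

Call:
{"method": "arm_command", "body": {
  "moves": [
    [[0,0,-0.05,0,0,0,255],[0,0,-0.15,0,0,0,255],[0,0,-0.28,0,0,0,255],[0,0,-0.4,0,0,0,255],[0.1,-0.01,-0.48,0,0,-0.02,255],[0.23,-0.03,-0.5,0,0,-0.04,255],[0.37,-0.04,-0.5,0,0,-0.06,255],[0.52,-0.05,-0.5,0,0,-0.072,255]]
  ]
}}

```text
time: 14.7
ee_pos: [0.5591, 0.1096, 0.1508]
ee_rot: [[-0.02, 1.0, 0.002], [1.0, 0.02, -0.0], [-0.0, 0.002, -1.0]]
force: [0.2, 1.1, -1.0]
gripper_width: 0.0402
finger_force: 25.0
```

```bash
python3 -c "
from h import *
go(.577,.338,.009,91)"
```

```text
t 14.7 at [0.5591 0.1096 0.1508] yaw 91.17 tilt [ 0.0015 -0.0001] w 0.0402 F [ 0.2  1.1 -1. ] ff 24.998644315637648
go [0.912 0.089 0.567] [0.0007 0.     0.0014]
```

Call:
{"method": "arm_command", "body": {
  "moves": [
    [[0.15,0.02,0,0,0,0,255],[0.31,0.03,0,0,0,0,255],[0.47,0.05,0,0,0,0,255],[0.63,0.06,0,0,0,0,255],[0.77,0.08,0,0,0,0,255],[0.87,0.089,0.05,0,0,0,255],[0.912,0.089,0.14,0,0,0,255],[0.912,0.089,0.24,0,0,0,255]]
  ]
}}

```text
time: 15.5
ee_pos: [0.5769, 0.3395, 0.0903]
ee_rot: [[-0.022, 1.0, 0.002], [1.0, 0.022, 0.001], [0.001, 0.002, -1.0]]
force: [0.2, 0.2, -1.4]
gripper_width: 0.0394
finger_force: 25.0
```

```bash
python3 -c "
from h import *
go(.577,.338,.0075,91)"
```

```text
t 15.5 at [0.5769 0.3395 0.0903] yaw 91.27 tilt [0.0022 0.0014] w 0.0394 F [ 0.2  0.2 -1.4] ff 25.000159554183483
go [-0.007 -0.     0.331] [ 0.0011 -0.0007  0.0023]
```

Call:
{"method": "arm_command", "body": {
  "moves": [
    [[0,0,0.06,0,0,0,255],[0,0,0.12,0,0,0,255],[0,0,0.18,0,0,0,255],[0,0,0.23,0,0,0,255],[0,0,0.27,0,0,0,255],[0,0,0.3,0,0,0,255],[0,0,0.315,0,0,0,255],[0,0,0.322,0,0,0,255]]
  ]
}}

```text
time: 16.3
ee_pos: [0.5766, 0.337, 0.0086]
ee_rot: [[-0.02, 1.0, -0.0], [1.0, 0.02, -0.0], [-0.0, -0.0, -1.0]]
force: [-0.2, 0.0, -2.1]
gripper_width: 0.0404
finger_force: 25.0
```

Call:
{"method": "arm_command", "body": {
  "moves": [
    [[0,0,0,0,0,0,255],[0,0,0.003,0,0,0,255],[0,0,0.006,0,0,0,255],[0,0,0.006,0,0,0,255],[0,0,0.006,0,0,0,255],[0,0,0.006,0,0,0,255],[0,0,0.006,0,0,0,255],[0,0,0.006,0,0,0,255]]
  ]
}}

```text
time: 17.1
ee_pos: [0.5767, 0.3371, 0.0074]
ee_rot: [[-0.02, 1.0, 0.0], [1.0, 0.02, 0.0], [0.0, 0.0, -1.0]]
force: [-0.5, -0.3, 0.2]
gripper_width: 0.0397
finger_force: 25.0
```

Call:
{"method": "arm_command", "body": {
  "moves": [
    [[0,0,0,0,0,0,200],[0,0,0,0,0,0,100],[0,0,0,0,0,0,0],[0,0,0,0,0,0,0],[0,0,0,0,0,0,0],[0,0,0,0,0,0,0],[0,0,-0.08,0,0,0,0],[0,0,-0.2,0,0,0,0]]
  ]
}}

```text
time: 17.9
ee_pos: [0.5745, 0.3361, 0.0551]
ee_rot: [[-0.02, 1.0, -0.005], [1.0, 0.02, -0.002], [-0.002, -0.005, -1.0]]
force: [0.3, -0.2, -1.0]
gripper_width: 0.0841
finger_force: 0.0
```

Call:
{"method": "arm_command", "body": {
  "moves": [
    [[0,0,-0.15,0,0,-0.05,0],[0,0,-0.3,0,0,-0.12,0],[0,0,-0.45,0,0,-0.19,0],[0,0,-0.5,0,0,-0.26,0],[0,0,-0.5,0,0,-0.33,0],[0,0,-0.5,0,0,-0.4,0],[0,0,-0.5,0,0,-0.47,0],[0,0,-0.5,0,0,-0.54,0]]
  ]
}}

```text
time: 18.7
ee_pos: [0.5765, 0.337, 0.1823]
ee_rot: [[-0.916, 0.402, -0.0], [0.402, 0.916, -0.0], [0.0, -0.0, -1.0]]
force: [0.8, -0.1, -0.9]
gripper_width: 0.0869
finger_force: 0.0
```

```bash
python3 -c "
from h import *
go(.627,.338,.2,181)"
```

```text
t 18.7 at [0.5765 0.337  0.1823] yaw 156.28 tilt [-0. -0.] w 0.0869 F [ 0.8 -0.1 -0.9] ff 0.0
go [-0.183  0.085 -0.071] [-0.    -0.    -0.206]
```

Going to a look pose 50 mm beyond, so that both the block and the tray show in the wrist view.

Call:
{"method": "arm_command", "body": {
  "moves": [
    [[-0.183,0.085,-0.07,0,0,-0.05,0],[-0.183,0.085,-0.07,0,0,-0.12,0],[-0.183,0.085,-0.07,0,0,-0.206,0],[-0.183,0.085,-0.07,0,0,-0.206,0],[-0.183,0.085,-0.07,0,0,-0.206,0],[-0.183,0.085,-0.07,0,0,-0.206,0],[-0.183,0.085,-0.07,0,0,-0.206,0],[-0.183,0.085,-0.07,0,0,-0.206,0]]
  ]
}}

```text
time: 19.5
ee_pos: [0.627, 0.3378, 0.1999]
ee_rot: [[-1.0, -0.011, 0.0], [-0.011, 1.0, 0.0], [-0.0, 0.0, -1.0]]
force: [0.4, 1.2, -0.2]
gripper_width: 0.087
finger_force: 0.0
```

```bash
cat > b.py <<'E'
from h import *
im,d,W=wrist(); save('w3.png',im); np.savez('w3.npz',im=im,W=W); H,S,V=hsv(im)
cr=(S<110)&(V>110)&(abs(W[...,2]-.035)<.006)&(abs(W[...,0]-.577)<.05)&(abs(W[...,1]-.337)<.06)
cr=cv2.morphologyEx(cr.astype(np.uint8),cv2.MORPH_OPEN,np.ones((3,3)))>0
v,u=np.nonzero(cr);print(u.min(),u.max(),v.min(),v.max())
P=W[cr]; print(len(P),P.mean(0),cv2.minAreaRect((P[:,:2]*1000).astype(np.float32)))
org=(H>5)&(H<17)&(S>150)&(abs(W[...,2]-.035)<.008); print('org',org.sum(),W[org].mean(0))
go(.577,.337,.009,181)
E
python3 b.py
```

```text
280 349 133 178
2918 [0.57504369 0.33647112 0.03447292] ((575.994384765625, 337.5), (40.17376708984375, 60.69846725463867), 0.8250611424446106)
org 181 [0.50978746 0.27967173 0.03653899]
t 19.55 at [0.6269 0.3379 0.1999] yaw -179.36 tilt [0.0001 0.    ] w 0.0871 F [-0.5  0.1  0.1] ff 0.0
go [ 0.2   -0.001  0.763] [ 0.     0.    -0.003]
```

View pics/w3.png

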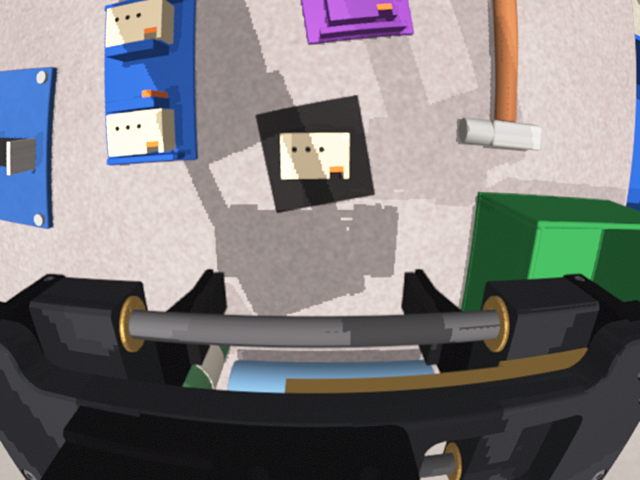

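Block stands upright on the mat, at pixels (280–349, 133–178), with its orange patch at (336,172). That matches the tray's orientation. Next I re-grip it by the ends.

Call:
{"method": "arm_command", "body": {
  "moves": [
    [[0.15,0,0,0,0,0,0],[0.202,0,0.12,0,0,0,0],[0.202,0,0.27,0,0,0,0],[0.202,0,0.42,0,0,0,0],[0.202,0,0.55,0,0,0,0],[0.202,0,0.65,0,0,0,0],[0.202,0,0.72,0,0,0,0],[0.202,0,0.76,0,0,0,0]]
  ]
}}

```text
time: 20.35
ee_pos: [0.5757, 0.3369, 0.008]
ee_rot: [[-1.0, -0.011, -0.002], [-0.011, 1.0, -0.001], [0.002, -0.001, -1.0]]
force: [-0.0, 0.4, 0.6]
gripper_width: 0.0868
finger_force: 0.0
```

Call:
{"method": "arm_command", "body": {
  "moves": [
    [[0,0,0,0,0,0,0],[0,0,0,0,0,0,0],[0,0,0,0,0,0,60],[0,0,0,0,0,0,255],[0,0,0,0,0,0,255],[0,0,0,0,0,0,255],[0,0,0,0,0,0,255],[0,0,0,0,0,0,255]]
  ],
  "force": 25
}}

```text
time: 21.15
ee_pos: [0.5767, 0.3373, 0.0102]
ee_rot: [[-1.0, -0.011, 0.0], [-0.011, 1.0, 0.0], [-0.0, 0.0, -1.0]]
force: [-0.2, 0.2, 2.7]
gripper_width: 0.0597
finger_force: 25.0
```

Call:
{"method": "arm_command", "body": {
  "moves": [
    [[0,0,-0.03,0,0,0,255],[0,0,-0.1,0,0,0,255],[0,0,-0.2,0,0,0,255],[0,0,-0.3,0,0,0,255],[0,0,-0.4,0,0,0,255],[0,0,-0.46,0,0,0,255],[0,0,-0.5,0,0,0,255],[0,0,-0.5,0,0,0,255]]
  ]
}}

```text
time: 21.95
ee_pos: [0.5774, 0.3376, 0.1368]
ee_rot: [[-1.0, -0.012, 0.003], [-0.012, 1.0, 0.001], [-0.003, 0.001, -1.0]]
force: [0.2, -0.1, -1.7]
gripper_width: 0.06
finger_force: 25.0
```

```bash
python3 - <<'E'
from h import *
go(.497,.1669,.1,181.1)
z=np.load('w3.npz'); im,W=z['im'],z['W']; H,S,V=hsv(im)
# tray cream blocks, tray blue and mid rib from wrist view
cr=(S<110)&(V>110)&(abs(W[...,2]-.038)<.006)
for x in(.551,.443):
    k=cr&(abs(W[...,0]-x)<.03)&(abs(W[...,1]-.167)<.045); P=W[k]; print('cr',len(P),cv2.minAreaRect((P[:,:2]*1000).astype(np.float32)))
k=(H>100)&(H<120)&(S>120)&(W[...,2]<.014)&(abs(W[...,0]-.497)<.1)&(abs(W[...,1]-.167)<.07); P=W[k]
print('tray',cv2.minAreaRect((P[:,:2]*1000).astype(np.float32)))
im,d,W=cloud('top'); H,S,V=hsv(im)
k=(H>100)&(H<120)&(S>120)&(W[...,2]>.041)&(W[...,2]<.055)&(abs(W[...,0]-.497)<.035)&(abs(W[...,1]-.167)<.045); P=W[k]; print('walls',len(P),[np.round(P[s].mean(0),4) for s in (P[:,0]<.497,P[:,0]>.497)])
E
```

```text
t 21.95 at [0.5774 0.3376 0.1368] yaw -179.34 tilt [0.0027 0.0012] w 0.06 F [ 0.2 -0.1 -1.7] ff 24.988890727981925
go [ 0.33  -0.679  0.145] [ 0.0005  0.0013 -0.0037]
cr 2268 ((550.0661010742188, 168.7760009765625), (40.60335922241211, 61.78871154785156), 1.5081416368484497)
cr 2054 ((442.3150329589844, 166.6009979248047), (61.65691375732422, 42.070308685302734), 89.57521057128906)
tray ((492.00341796875, 167.7650604248047), (179.1604461669922, 103.73727416992188), 0.713861346244812)
walls 299 [array([0.4689, 0.1647, 0.0466]), array([0.5229, 0.1649, 0.0466])]
```

Call:
{"method": "arm_command", "body": {
  "moves": [
    [[0.01,-0.09,0,0,0,-0.003,255],[0.02,-0.2,0,0,0,-0.003,255],[0.03,-0.32,0,0,0,-0.003,255],[0.04,-0.44,0,0,0,-0.003,255],[0.05,-0.55,0,0,0,-0.003,255],[0.05,-0.64,0,0,0,-0.003,255],[0.05,-0.68,0,0,0,-0.003,255],[0.05,-0.68,0,0,0,-0.003,255]]
  ]
}}

```text
time: 22.8
ee_pos: [0.5654, 0.166, 0.1336]
ee_rot: [[-1.0, -0.016, -0.002], [-0.016, 1.0, -0.0], [0.002, -0.0, -1.0]]
force: [0.9, 0.5, -1.1]
gripper_width: 0.0598
finger_force: 25.0
```

```bash
python3 - <<'E'
from h import *
go(.4965,.167,.08,181.1)
im,d,W=wrist(); np.savez('w4.npz',im=im,W=W); H,S,V=hsv(im)
save('w4.png',im)
cr=(S<110)&(V>100)
for x in(.551,.443):
    k=cr&(abs(W[...,2]-.038)<.006)&(abs(W[...,0]-x)<.03)&(abs(W[...,1]-.167)<.045); k=cv2.morphologyEx(k.astype(np.uint8),cv2.MORPH_OPEN,np.ones((3,3)))>0
    P=W[k]; print('cr',len(P),cv2.minAreaRect((P[:,:2]*1000).astype(np.float32)))
B=(H>100)&(H<120)&(S>120)
k=B&(W[...,2]>.041)&(W[...,2]<.05)&(abs(W[...,0]-.497)<.04)&(abs(W[...,1]-.167)<.045)
for s in(-1,1):
    P=W[k&((W[...,0]-.497)*s>0)]; print('wall',len(P),cv2.minAreaRect((P[:,:2]*1000).astype(np.float32)),P[:,2].mean())
k=(H>3)&(H<17)&(S>150)&(abs(W[...,2]-.046)<.005)&(abs(W[...,0]-.51)<.02)&(abs(W[...,1]-.185)<.03)
P=W[k]; print('rib',len(P),P.mean(0),cv2.minAreaRect((P[:,:2]*1000).astype(np.float32)))
k=cr&(W[...,2]>.12)&(W[...,2]<.18)
P=W[k]; print('held',len(P), len(P) and cv2.minAreaRect((P[:,:2]*1000).astype(np.float32)),np.median(P[:,2]) if len(P) else 0)
E
```

```text
t 22.8 at [0.5654 0.166  0.1336] yaw -179.09 tilt [-0.002  -0.0003] w 0.0598 F [ 0.9  0.5 -1.1] ff 24.98872666619718
go [0.275 0.008 0.215] [-0.0001 -0.001  -0.0016]
cr 4264 ((549.9519653320312, 168.15228271484375), (40.20616912841797, 59.87184524536133), 0.42607441544532776)
cr 4541 ((442.1156921386719, 166.36318969726562), (40.66569519042969, 59.940208435058594), 1.2149118185043335)
wall 1163 ((469.30816650390625, 166.97837829589844), (10.267342567443848, 51.939178466796875), 1.9163124561309814) 0.0454481250241705
wall 1052 ((523.0394287109375, 168.01657104492188), (9.831066131591797, 52.00879669189453), 1.0574700832366943) 0.04537255419954424
rib 115 [0.51439559 0.18667806 0.04524392] ((514.4495239257812, 186.7268524169922), (5.452723026275635, 8.33130931854248), 1.1109380722045898)
held 10371 ((564.8489990234375, 165.7838897705078), (42.24928283691406, 87.07823944091797), 0.9737352132797241) 0.15753292180559395
```

View pics/w4.png

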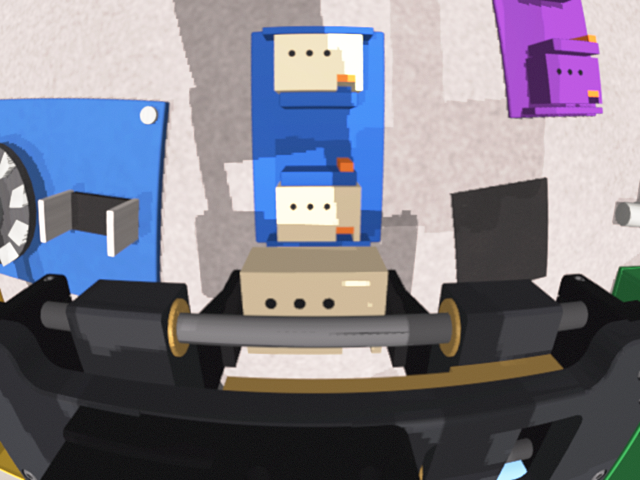

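The tray pocket is clear and the held block is level, with its groove side towards the rib at (345,163). I'll move above the pocket.

Call:
{"method": "arm_command", "body": {
  "moves": [
    [[0.05,0,0,0,0,-0.001,255],[0.11,0,0,0,0,-0.001,255],[0.17,0,0,0,0,-0.001,255],[0.23,0.006,0.04,0,0,-0.001,255],[0.265,0.006,0.1,0,0,-0.001,255],[0.276,0.006,0.17,0,0,-0.001,255],[0.276,0.006,0.23,0,0,-0.001,255],[0.276,0.006,0.26,0,0,-0.001,255]]
  ]
}}

```text
time: 23.65
ee_pos: [0.496, 0.1681, 0.0681]
ee_rot: [[-1.0, -0.021, -0.002], [-0.021, 1.0, -0.0], [0.002, -0.0, -1.0]]
force: [-1.2, 0.5, -1.3]
gripper_width: 0.0598
finger_force: 25.0
```

Call:
{"method": "arm_command", "body": {
  "moves": [
    [[0,0,0,0,0,0,255],[0,0,0,0,0,0,255],[0,0,0,0,0,0,255],[0,0,0,0,0,0,255],[0,0,0,0,0,0,255],[0,0,0,0,0,0,255],[0,0,0,0,0,0,255],[0,0,0,0,0,0,255]]
  ]
}}

```text
time: 24.45
ee_pos: [0.497, 0.1673, 0.0699]
ee_rot: [[-1.0, -0.02, 0.0], [-0.02, 1.0, -0.0], [-0.0, -0.0, -1.0]]
force: [-0.7, 0.6, -2.0]
gripper_width: 0.0598
finger_force: 25.0
```

```bash
python3 -c "
from h import *
go(.4965,.1674,.015,181.1)"
```

```text
t 24.45 at [0.497  0.1673 0.0699] yaw -178.87 tilt [ 0.0001 -0.    ] w 0.0598 F [-0.7  0.6 -2. ] ff 24.988933405838907
go [0.002 0.    0.219] [-0.      0.0001  0.0003]
```

Call:
{"method": "arm_command", "body": {
  "moves": [
    [[0.002,0,0.02,0,0,0,255],[0.002,0,0.04,0,0,0,255],[0.002,0,0.06,0,0,0,255],[0.002,0,0.075,0,0,0,255],[0.002,0,0.09,0,0,0,255],[0.002,0,0.105,0,0,0,255],[0.002,0,0.12,0,0,0,255],[0.002,0,0.13,0,0,0,255]]
  ]
}}

```text
time: 25.25
ee_pos: [0.4963, 0.1673, 0.0369]
ee_rot: [[-1.0, -0.02, -0.0], [-0.02, 1.0, -0.0], [0.0, -0.0, -1.0]]
force: [0.2, -0.3, -1.2]
gripper_width: 0.0596
finger_force: 25.0
```

Entered freely with no contact force. Lowering the rest slowly.

Call:
{"method": "arm_command", "body": {
  "moves": [
    [[0,0,0.015,0,0,0,255],[0,0,0.03,0,0,0,255],[0,0,0.045,0,0,0,255],[0,0,0.058,0,0,0,255],[0,0,0.07,0,0,0,255],[0,0,0.08,0,0,0,255],[0,0,0.086,0,0,0,255],[0,0,0.09,0,0,0,255]]
  ]
}}

```text
time: 26.05
ee_pos: [0.4964, 0.1673, 0.0147]
ee_rot: [[-1.0, -0.02, -0.0], [-0.02, 1.0, -0.0], [0.0, -0.0, -1.0]]
force: [0.7, 0.1, 0.1]
gripper_width: 0.0597
finger_force: 25.0
```

Call:
{"method": "arm_command", "body": {
  "moves": [
    [[0,0,0.002,0,0,0,255],[0,0,0.004,0,0,0,255],[0,0,0.005,0,0,0,255],[0,0,0.005,0,0,0,255],[0,0,0.005,0,0,0,255],[0,0,0.005,0,0,0,255],[0,0,0.005,0,0,0,255],[0,0,0.005,0,0,0,255]]
  ]
}}

```text
time: 26.85
ee_pos: [0.4965, 0.1674, 0.0136]
ee_rot: [[-1.0, -0.02, 0.0], [-0.02, 1.0, 0.0], [-0.0, 0.0, -1.0]]
force: [-0.6, 0.1, -1.4]
gripper_width: 0.0603
finger_force: 25.0
```

Call:
{"method": "arm_command", "body": {
  "moves": [
    [[0,0,0.002,0,0,0,255],[0,0,0.004,0,0,0,255],[0,0,0.005,0,0,0,255],[0,0,0.005,0,0,0,255],[0,0,0.005,0,0,0,255],[0,0,0.005,0,0,0,255],[0,0,0.005,0,0,0,255],[0,0,0.005,0,0,0,255]]
  ]
}}

```text
time: 27.65
ee_pos: [0.4966, 0.1674, 0.0132]
ee_rot: [[-1.0, -0.02, -0.0], [-0.02, 1.0, -0.0], [0.0, -0.0, -1.0]]
force: [-3.7, -0.9, 7.7]
gripper_width: 0.06
finger_force: 25.0
```

Contact at the seat (7.7 N, z exactly as expected). I release and retreat.

Call:
{"method": "arm_command", "body": {
  "moves": [
    [[0,0,-0.003,0,0,0,255],[0,0,-0.003,0,0,0,200],[0,0,-0.003,0,0,0,60],[0,0,-0.003,0,0,0,0],[0,0,-0.003,0,0,0,0],[0,0,-0.003,0,0,0,0],[0,0,-0.003,0,0,0,0],[0,0,-0.08,0,0,0,0]]
  ]
}}

```text
time: 28.45
ee_pos: [0.494, 0.1669, 0.03]
ee_rot: [[-1.0, -0.02, -0.005], [-0.02, 1.0, -0.001], [0.005, -0.001, -1.0]]
force: [-0.4, -0.1, -0.2]
gripper_width: 0.0863
finger_force: 0.0
```

Call:
{"method": "arm_command", "body": {
  "moves": [
    [[0,0,-0.12,0,0,0,0],[0,0,-0.25,0,0,0,0],[-0.05,0,-0.4,0,0,0,0],[-0.12,0,-0.5,0,0,0,0],[-0.2,0,-0.55,0,0,0,0],[-0.24,0,-0.55,0,0,0,0],[-0.24,0,-0.55,0,0,0,0],[-0.24,0,-0.55,0,0,0,0]]
  ]
}}

```text
time: 29.25
ee_pos: [0.5548, 0.1683, 0.1677]
ee_rot: [[-1.0, -0.02, -0.004], [-0.02, 1.0, -0.001], [0.004, -0.0, -1.0]]
force: [-0.5, -0.6, 0.0]
gripper_width: 0.0867
finger_force: 0.0
```

```bash
python3 - <<'E'
from h import *
go(.5565,.1674,.15,181.1)
im,d,W=wrist(); save('w5.png',im); H,S,V=hsv(im)
cr=(S<110)&(V>100)
for x in(.551,.497,.443):
    k=cr&(abs(W[...,2]-.038)<.012)&(abs(W[...,0]-x)<.026)&(abs(W[...,1]-.167)<.045); k=cv2.morphologyEx(k.astype(np.uint8),cv2.MORPH_OPEN,np.ones((3,3)))>0
    P=W[k]; print('cr',len(P),np.median(P[:,2]),cv2.minAreaRect((P[:,:2]*1000).astype(np.float32)))
im,d,W=cloud('top'); H,S,V=hsv(im)
red=((H<8)|(H>172))&(S>150)&(W[...,2]>.03)&(W[...,2]<.16)&(abs(W[...,0]-.49)<.12)&(abs(W[...,1]+.21)<.1)
P=W[red]; print('pawl',len(P),np.round(np.percentile(P,[2,50,98],axis=0),3))
yel=(H>18)&(H<32)&(S>150)&(abs(W[...,2]-.073)<.01)&(abs(W[...,0]-.6)<.1)&(abs(W[...,1]+.14)<.1);P=W[yel]; print('arm',cv2.minAreaRect((P[:,:2]*1000).astype(np.float32)))
E
```

```text
t 29.25 at [0.5548 0.1683 0.1677] yaw -178.87 tilt [-0.0038 -0.0005] w 0.0867 F [-0.5 -0.6  0. ] ff 0.0
go [-0.007 -0.004  0.071] [-0.0002 -0.0018  0.0003]
cr 3420 0.03744770935485779 ((550.7252807617188, 168.13404846191406), (46.81416320800781, 61.68431854248047), 1.1694917678833008)
cr 3533 0.037500288763201606 ((495.390625, 166.92454528808594), (39.762325286865234, 60.18218994140625), 1.122101068496704)
cr 3637 0.03752049907620289 ((442.5281982421875, 166.203857421875), (40.03729248046875, 59.97539138793945), 1.1125807762145996)
pawl 397 [[ 0.455 -0.253  0.067]
 [ 0.483 -0.195  0.134]
 [ 0.495 -0.183  0.14 ]]
arm ((620.6531372070312, -139.43759155273438), (111.62203979492188, 24.697744369506836), 3.3542864322662354)
```

View pics/w5.png

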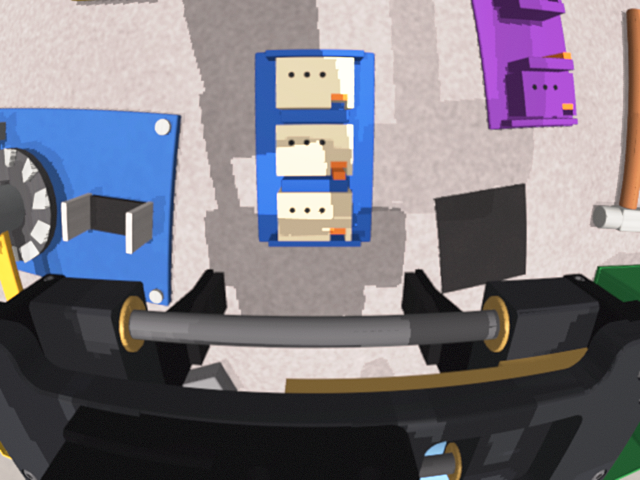

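The block is seated in the middle pocket at (315,150), level with its neighbours at top z 37.5 mm, with groove and orange patch on the rib at (339,170). The pawl is up (pin z about 0.134) and the arm yaw is about 3.4° (wheel about 1.38 rad). I'm handing in.

```bash
python3 -c "
from plant import *
print(sign_off())"
```

```text
the job is handed in; nothing more can be done
None
```

I finished the sequence and handed it in: block seated in the middle pocket, pawl up at about 1.1 rad, wheel at about 1.38 rad. But the run may be judged failed, because when I first lowered onto the grip bar the fingertips hit the hub and the wrist read 155 N, above the 120 N limit.

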